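Re-rack four capacitor modules in the colour order of the burn-in chassis

ROBOT

A 6-joint arm with a two-finger parallel gripper is mounted at the origin on the work surface. World frame = base frame: x ahead of the robot, y to its left, z up, the work surface at z = 0. Lengths are in m, angles in rad, forces in N, time in s.
With the tool pointing down it reaches from about 0.375 to 0.9 m from the base axis. Payload 3.1 kg.
Tool frame: the origin (TCP) lies at the centre of the arm's flange, where the gripper is bolted on; the fingertips stand 173 mm ahead of it and the grasp point (between the pads) lies 155 mm ahead of it (tip_extent is the distance from the TCP to the fingertips, in m); z points along the fingers, y is the direction in which the jaws open and shut (so a half turn about z gives the same grasp; the last joint's range is limited). The gripper opens to 85 mm and grips with 20 to 120 N. Pads are 22 mm wide; open, the fingers measure 114 mm over their backs; the gripper's body (76 mm by 85 mm) begins 54 mm behind the grasp point. The pads swing forward as they close: fully open they stand 13 mm farther back than shut.
Start: joints at [-1.292, 0.527, 1.433, -0, 1.181, -0.178], TCP at [0.276, -0.561, 0.405] pointing down, gripper open.
Joint ranges: [-3.08, 3.08], [-0.75, 2.2], [0.22, 2.44], [-1.43, 4.57], [0, 2.65], [-2.85, 2.85]. Speed limits (rad/s): [2.79, 2.79, 3.14, 3.14, 3.14, 3.14].

INTERFACE

Orientations are given as a unit quaternion [x, y, z, w].
In Python, from station import sense, snapshot, sign_off, tip_extent gives the robot as it stands. The module is installed in compiled form; this text tells all that it offers.
- The arm moves only by the tool servo_tool, never from a script. Its argument "rows" is a list of rows, each a list of 3 entries, a list of its own where there are three numbers: the shift along the tool's x, y, z in mm, then the turn about the tool's z in degrees, then the opening, from -1 (shut) to 1 (fully open), so that 0 is half open. A call has 1 to 8 rows; each row is the pose to reach, as a shift and turn from the pose measured when the call began, along the tool's axes at that moment; what a row does not reach only later rows make up. A row lasts 1/10 s, in which the tool goes at most 50 mm and 8.59 degrees, less where a joint would pass 70% of its speed; a pose out of reach is approached as far as the arm can. A call with a gripper value outside its range is refused whole. The fingers move at their own pace and stop on an object; "force" is the grip in N (left out, the last holds). Time passes only in rows, so rows that repeat a pose let the fingers close. It gives the time, the measured TCP pose, the force and the opening at its end, in the units of the state.
- sense(): the state, without advancing time (a new reading comes with each control period).
- snapshot(name): name is "scene" or "top" or "wrist"; returns a dict with "image" (384x512x3 uint8, blue, green, red), "z_map" (384x512 float32, m along the optical axis (not along the pixel's ray), 0 where there is no reading), "vertical_fov" (degrees; the focal length in pixels is half the picture's height over the tangent of half this angle, whatever the lens; pixels are square), "cx", "cy" (the principal point, pixels), "cam_to_world" (4x4, takes a point from camera to world coordinates). Camera axes: x right, y down, z forward; pixel columns grow to the right and rows downward; lengths in m; the calibration is good to about 2 mm. A picture is of the moment at which its call begins.
- sign_off(): hands the job in, once; it reports no verdict.
The state is a dict: "t": time; "q": joint angles; "qd": joint speeds; "tau": joint torques, N m; "tcp_pos": TCP position; "tool_rot": TCP orientation; "force": force on the tool from outside, world axes, zero at the start; "ft_torque": the same for the moment, N m; "finger_gap": opening from 0.0 (shut) to 1.0 (fully open).
Only numpy, scipy, OpenCV 4.12 (cv2) and the standard library are available. Lean on these libraries where they do the work, as an engineer would, in place of code of your own. Each camera call takes 0.05 s, during which the arm holds its last target. There are 200 camera calls.

TASK

Move the four capacitor modules, one by one, from the black transport rack into the aluminium burn-in chassis, so that each stands fully home in the card guide of the same colour as its pull block (every slot is wired for one type). Keep the modules upright and lower each one into its guide rather than dropping it. Leave the spare capacitor and the screwdriver alone.

Things in the scene. Friction and masses are not known exactly. Their poses are not given: they have to be found in the camera images.
- module_red_mid (a point): Loose upright module with red pull block, 100 mm long (x), 122 tall (z), 0.28-0.5 kg, same turned half round. Point: its centre, 61 above underside. Side rails 10 thick (y); capacitors make it 38 thick up to 1 below the point. Grey metal bar, 100 x 12, up to 21 above the point; on it, to 61 above, the centred pull block to grip, 36 (x) x 16 (y). Stand 60 apart (y).
- module_yellow_mid (a point): Loose upright module with yellow pull block, 100 mm long (x), 122 tall (z), 0.28-0.5 kg, same turned half round. Point: its centre, 61 above underside. Side rails 10 thick (y); capacitors make it 38 thick up to 1 below the point. Grey metal bar, 100 x 12, up to 21 above the point; on it, to 61 above, the centred pull block to grip, 36 (x) x 16 (y). Colour order varies.
- module_blue_mid (a point): Loose upright module with blue pull block, 100 mm long (x), 122 tall (z), 0.28-0.5 kg, same turned half round. Point: its centre, 61 above underside. Side rails 10 thick (y); capacitors make it 38 thick up to 1 below the point. Grey metal bar, 100 x 12, up to 21 above the point; on it, to 61 above, the centred pull block to grip, 36 (x) x 16 (y). 
- module_green_mid (a point): Loose upright module with green pull block, 100 mm long (x), 122 tall (z), 0.28-0.5 kg, same turned half round. Point: its centre, 61 above underside. Side rails 10 thick (y); capacitors make it 38 thick up to 1 below the point. Grey metal bar, 100 x 12, up to 21 above the point; on it, to 61 above, the centred pull block to grip, 36 (x) x 16 (y). 
- guide_red: Red card guide, a fixed slot of the chassis, empty. Origin: centre of underside; x along slot, y across, z up. Sole 112 x 24 mm, 4 thick, white socket for looks; at each end a channel for a side rail, inside 16 (y) and 106 end to end (x), lead-ins flared 9 mm outwards, tops 62 above origin. Module home: underside 4, centre 65 above origin. 60 mm apart (y).
- guide_yellow: Yellow card guide, a fixed slot of the chassis, empty. Origin: centre of underside; x along slot, y across, z up. Sole 112 x 24 mm, 4 thick, white socket for looks; at each end a channel for a side rail, inside 16 (y) and 106 end to end (x), lead-ins flared 9 mm outwards, tops 62 above origin. Module home: underside 4, centre 65 above origin. Order varies.
- guide_blue: Blue card guide, a fixed slot of the chassis, empty; form and origin as guide_red. The chassis: aluminium, fixed, 134 mm (along the slots) x 256 mm, end plates and rails 52 mm high; it carries the four coloured guides in a row.
- guide_green: Green card guide, a fixed slot of the chassis, empty; form and origin as guide_red. The transport rack that holds the modules: black, fixed, 134 x 274 mm, up to 52 mm high, with four dark-grey guides of the same form, at the same height. It stands left or right of the chassis.
- spare_cap_mid (a point): Spare wine-red capacitor, a loose can 35 mm across and 50 mm tall standing on the granite beyond the racks; the point is its centre, 25 mm up. Leave alone.
- screwdriver: Loose screwdriver with grey handle lying on the granite to the right of the racks, 180 mm long along its own x (handle to -x), under 35 mm high. Leave alone.

How it is judged:
By the outcome, as a careful person would: the job done as asked, in the order asked, and still so for the second after the job is handed in, with the robot touching nothing.
It also fails if it takes over 118 s, if anything falls off the work surface, if the arm or the gripper's body presses on something with over 40 N, if the wrist force passes 120 N, or if a joint passes its speed limit or range.

## Working session

There is one attempt and no reset: what is moved stays moved. The work goes in short steps, Python scripts to look and compute and a tool call to move; the robot and the scene stay as the last step left them, time stands still between calls to the robot, and variables do not carry over. Pictures are saved under pics/ and viewed, about 12 in all and at most 16, crops included, and the job is handed in when it is done.

Besides the shell and the picture viewer there is one more tool, called after "Emit:" as name(argument=value, ...) on one line, values as JSON. servo_tool: Moves the arm, as the interface text tells. Its arguments: {"type":"object","properties":{"rows":{"type":"array"},"force":{"type":"number"}},"required":["rows"]}

```bash
mkdir -p pics
cat > h.py <<'E'
import numpy as np, cv2
from station import sense, snapshot
def cloud(s):
    z=s["z_map"]; h,w=z.shape; f=h/2/np.tan(np.radians(s["vertical_fov"])/2)
    v,u=np.mgrid[:h,:w]
    P=np.stack([(u-s["cx"])*z/f,(v-s["cy"])*z/f,z,np.ones_like(z)],-1)@np.array(s["cam_to_world"]).T
    P=P[...,:3]; P[z==0]=np.nan; return P
def show(s,n): cv2.imwrite(f"pics/{n}.png",s["image"])
E
python3 - <<'E'
from h import *
st=sense(); print(st)
a=snapshot("scene");b=snapshot("top")
np.savez("s0.npz",**{k+n:np.array(s[k]) for n,s in (("_s",a),("_t",b)) for k in s})
im=np.hstack([a["image"],b["image"]]); cv2.imwrite("pics/a.png",cv2.resize(im,(800,300),interpolation=cv2.INTER_AREA)); show(b,"top0")
for s in (a,b): print(s["vertical_fov"],np.round(s["cam_to_world"],3).tolist())
E
```

```text
{'t': 0.0, 'q': array([-1.29149250e+00,  5.28481824e-01,  1.43389333e+00,  5.35378957e-05,
        1.18139612e+00, -1.78535044e-01]), 'qd': array([-0.00082914, -0.0024218 , -0.0004317 ,  0.00148697, -0.00028357,
       -0.00043147]), 'tau': array([-8.90896063e-04, -4.42348695e+01, -1.78025454e+01, -1.23985674e-04,
        8.32087768e-03, -7.88623396e-06]), 'tcp_pos': array([ 0.27617428, -0.56029492,  0.40372644]), 'tool_rot': array([ 9.73913905e-01,  2.26915225e-01, -3.01385788e-05, -1.08917469e-03]), 'force': array([0.09789297, 0.44327658, 0.4620145 ]), 'ft_torque': array([ 0.02702886,  0.03891096, -0.00707632]), 'finger_gap': 1.001834074754044}
50.97869737790954 [[-0.22, 0.556, -0.802, 1.619], [0.975, 0.11, -0.191, 0.126], [-0.018, -0.824, -0.566, 0.798], [0.0, 0.0, 0.0, 1.0]]
47.17677240680513 [[0.011, -0.998, 0.056, 0.554], [-1.0, -0.011, 0.001, -0.08], [0.0, -0.056, -0.998, 1.195], [0.0, 0.0, 0.0, 1.0]]
```

View pics/a.png

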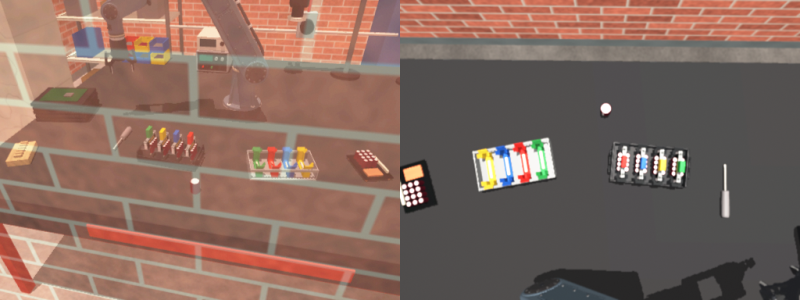

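View pics/top0.png

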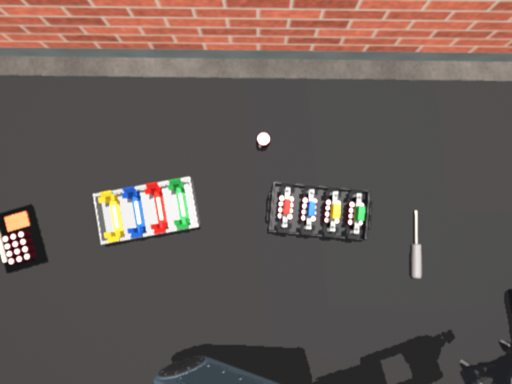

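The first view shows both racks. In the top picture the chassis guides are yellow (112,215), blue (135,212), red (157,208) and green (180,204). The rack modules are red (287,207), blue (311,209), yellow (336,211) and green (360,213). Next I'll measure these.

```bash
cat >> h.py <<'E'
R={"red":[(0,8),(172,180)],"yellow":[(20,34)],"blue":[(100,125)],"green":[(50,75)]}
def mask(im,c):
    hsv=cv2.cvtColor(im,cv2.COLOR_BGR2HSV); H,S,V=cv2.split(hsv)
    return np.any([(H>=a)&(H<=b) for a,b in R[c]],0)&(S>150)&(V>90)
def rect(p):  # centre, size, yaw of long side (deg)
    p=p[:,:2]; c,(w,h),a=cv2.minAreaRect((p*1000).astype(np.float32))
    if w<h: w,h,a=h,w,a+90
    return np.round(c,1),round(w,1),round(h,1),round((a+90)%180-90,1)
E
python3 - <<'E'
from h import *
d=np.load("s0.npz"); s={k:d[k+"_t"] for k in("image","z_map","vertical_fov","cx","cy","cam_to_world")}
P=cloud(s); im=s["image"]
print("table z",np.nanmedian(P[230:,200:260,2]))
u=np.mgrid[:384,:512][1]
for c in R:
    m=mask(im,c)&np.isfinite(P[...,2])
    for n,lo,hi,zl in(("guide",90,205,.0),("mod",265,372,.1)):
        p=P[m&(u>lo)&(u<hi)]; z=p[:,2]
        p=p[z>zl]
        if n=="mod": p=p[p[:,2]>np.percentile(p[:,2],90)-.006]
        print(n,c,len(p),"z",np.round(np.percentile(p[:,2],[5,50,95]),3),"med",np.round(np.median(p,0),3),rect(p) if len(p)>4 else "")
rack=P[150:260,262:375].reshape(-1,3); rack=rack[(rack[:,2]>.03)&(rack[:,2]<.06)]; print("rack",rect(rack))
ch=P[150:260,85:205].reshape(-1,3); ch=ch[(ch[:,2]>.035)&(ch[:,2]<.056)]; print("chassis",rect(ch))
E
```

```text
table z 0.0004348599797803221
guide red 362 z [0.01  0.055 0.07 ] med [0.604 0.185 0.055] (array([589.7, 186.6]), 142.1, 42.8, 14.5)
mod red 44 z [0.132 0.134 0.137] med [ 0.585 -0.144  0.134] (array([ 588.6, -146.1]), 31.7, 12.3, -4.4)
guide yellow 376 z [0.011 0.056 0.071] med [0.597 0.304 0.056] (array([567.1, 305.9]), 143.3, 53.2, 18.6)
mod yellow 16 z [0.13  0.133 0.137] med [ 0.572 -0.26   0.133] (array([ 578.5, -267.2]), 33.2, 16.3, -6.0)
guide blue 350 z [0.01  0.056 0.07 ] med [0.597 0.244 0.056] (array([578.3, 243.8]), 138.7, 40.3, 12.7)
mod blue 22 z [0.132 0.134 0.137] med [ 0.578 -0.202  0.134] (array([ 584.6, -205.5]), 31.6, 12.3, -2.3)
guide green 221 z [0.011 0.061 0.07 ] med [0.636 0.128 0.061] (array([596.3, 126.8]), 126.4, 41.2, 7.7)
mod green 23 z [0.131 0.134 0.135] med [ 0.571 -0.32   0.134] (array([ 574. , -327.5]), 30.2, 17.0, -5.2)
rack (array([ 582.3, -237.9]), 274.2, 133.9, 85.5)
chassis (array([578.1, 215.4]), 260.2, 132.6, -78.8)
```

```bash
cat >> h.py <<'E'
from scipy.spatial.transform import Rotation as Ro
def ang(R): x=R.apply([1,0,0]); return np.degrees(np.arctan2(x[1],x[0]))
def go(x,y,z,yaw):  # m, deg -> shift mm in tool frame, turn deg about tool z
    s=sense(); R=Ro.from_quat(s["tool_rot"])
    d=R.inv().apply(np.array([x,y,z])-s["tcp_pos"])*1000
    print("shift",np.round(d,1),"turn",round(ang(R)-yaw,1),"| t",round(s["t"],2),"tcp",np.round(s["tcp_pos"],4),"yaw",round(ang(R),1),"tilt",np.round(R.apply([0,0,1]),3),"F",np.round(s["force"],1),"gap",round(s["finger_gap"],3))
E
python3 -c "
from h import *
go(.589,-.148,.43,-4.5)"
```

```text
shift [ 462.9 -231.7  -25.5] turn 30.7 | t 0.1 tcp [ 0.2762 -0.5603  0.4038] yaw 26.2 tilt [-0.001  0.002 -1.   ] F [ 0.3 -0.1 -0.4] gap 0.998
```

Emit:
servo_tool(rows=[[[46, -23, -25], 8, -0.1], [[92, -46, -25], 16, -0.1], [[138, -69, -25], 24, -0.1], [[184, -92, -25], 31, -0.1], [[230, -115, -25], 31, -0.1], [[276, -138, -25], 31, -0.1], [[320, -160, -25], 31, -0.1], [[360, -180, -25], 31, -0.1]], force=40)

```text
t: 0.9
tcp_pos: [0.5159, -0.2438, 0.429]
tool_rot: [0.999, -0.042, -0.001, -0.001]
force: [0.6, 0.2, -1.1]
finger_gap: 0.451
```

```bash
python3 -c "
from h import *
go(.589,-.148,.43,-4.5)"
```

```text
shift [  64.9 -101.6   -0.9] turn -0.3 | t 0.9 tcp [ 0.5159 -0.2438  0.429 ] yaw -4.8 tilt [-0.001  0.002 -1.   ] F [ 0.6  0.2 -1.1] gap 0.451
```

Emit:
servo_tool(rows=[[[25, -40, -1], 0, -0.1], [[49, -76, -1], 0, -0.1], [[65, -101, -1], 0, -0.1], [[65, -102, -1], 0, -0.1], [[65, -102, -1], 0, -0.1]])

```text
t: 1.4
tcp_pos: [0.5891, -0.1469, 0.4295]
tool_rot: [0.999, -0.041, -0.001, -0.001]
force: [0.6, -0.6, -0.4]
finger_gap: 0.453
```

Run:
```python
from h import *
s=snapshot("wrist"); show(s,"w1"); P=cloud(s); im=s["image"]
for c in R:
    p=P[mask(im,c)&(P[...,2]>.125)&(P[...,2]<.145)]
    if len(p)>20: print(c,len(p),"z",np.round(np.median(p[:,2]),4),rect(p))
go(.589,-.148,.43,-4.5)
```

```text
red 550 z 0.1338 (array([ 591.4, -150.7]), 35.1, 14.9, -4.8)
yellow 694 z 0.1336 (array([ 581.5, -269.7]), 35.9, 16.4, -4.1)
blue 339 z 0.1336 (array([ 586.7, -210.4]), 35.3, 15.9, -3.5)
green 748 z 0.1335 (array([ 576.8, -329.3]), 35.8, 16.6, -4.5)
shift [ 0.2  0.3 -0.4] turn -0.3 | t 1.45 tcp [ 0.5888 -0.1477  0.4296] yaw -4.8 tilt [-0.003  0.002 -1.   ] F [-0.4 -0.6  0.2] gap 0.449
```

View pics/w1.png

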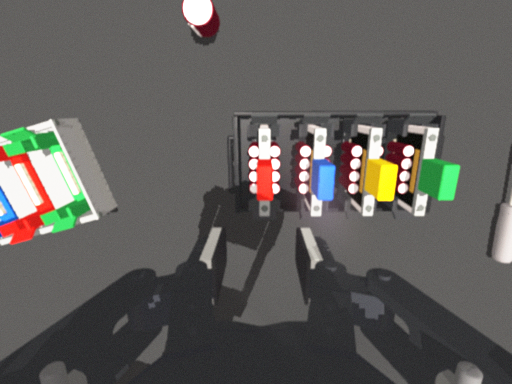

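The wrist picture shows the four blocks in a row at (265,180), (323,180), (380,180) and (438,180). The measured spacing is 60 mm, the yaw about -4.5°, and the tops sit at 0.1336, all consistent with the sizes given. I'll descend on red.

Emit:
servo_tool(rows=[[[2, 2, 40], 0, -0.1], [[2, 2, 80], 0, -0.1], [[2, 2, 115], 0, -0.1], [[2, 2, 140], 0, -0.1], [[2, 2, 152], 0, -0.1], [[2, 2, 158], 0, -0.1], [[2, 2, 158], 0, -0.1]])

```text
t: 2.15
tcp_pos: [0.5901, -0.1503, 0.2717]
tool_rot: [0.999, -0.042, -0.001, -0.001]
force: [0.2, 0.2, 0.1]
finger_gap: 0.449
```

Emit:
servo_tool(rows=[[[0, 0, 0], 0, -0.8], [[0, 0, 0], 0, -0.8], [[0, 0, 0], 0, -0.8], [[0, 0, 0], 0, -1], [[0, 0, 0], 0, -1], [[0, 0, 0], 0, -1]], force=50)

```text
t: 2.75
tcp_pos: [0.5906, -0.1506, 0.2733]
tool_rot: [0.999, -0.042, 0.0, -0.0]
force: [-0.3, -1.2, 6.8]
finger_gap: 0.184
```

Emit:
servo_tool(rows=[[[0, 0, -15], 0, -1], [[0, 0, -35], 0, -1], [[0, 0, -60], 0, -1], [[0, 0, -90], 0, -1], [[0, 0, -120], 0, -1], [[0, 0, -145], 0, -1], [[0, 0, -160], 0, -1], [[0, 0, -160], 0, -1]])

```text
t: 3.55
tcp_pos: [0.5908, -0.1506, 0.4352]
tool_rot: [0.999, -0.042, 0.002, 0.0]
force: [0.5, -0.7, -3.3]
finger_gap: 0.177
```

Run:
```python
from h import *
s=snapshot("wrist"); show(s,"w2")
go(.550,.13,.43,11.2)
```

```text
shift [ -63.7 -276.1    3.5] turn -16.0 | t 3.6 tcp [ 0.5904 -0.1504  0.4334] yaw -4.8 tilt [ 0.001  0.    -1.   ] F [ 0.3 -0.2 -2.9] gap 0.18
```

View pics/w2.png

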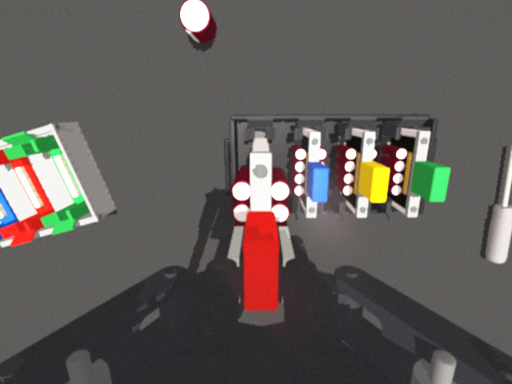

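The red module is held centrally, with its block at about (262,260) and the bar hanging straight. Next I'll go beside the chassis for a close measurement.

Emit:
servo_tool(rows=[[[-1, -35, 0], -4, -1], [[-3, -75, 0], -8, -1], [[-6, -120, 0], -12, -1], [[-10, -165, 0], -16, -1], [[-14, -205, 0], -16, -1], [[-18, -228, 0], -16, -1], [[-20, -238, 0], -16, -1], [[-20, -238, 0], -16, -1]])

```text
t: 4.4
tcp_pos: [0.5897, 0.0895, 0.4319]
tool_rot: [0.995, 0.099, -0.001, -0.0]
force: [-0.1, -0.5, -4.1]
finger_gap: 0.175
```

Run:
```python
from h import *
s=snapshot("wrist"); show(s,"w3"); P=cloud(s); im=s["image"]
v,u=np.mgrid[:384,:512]
for c in R:
    m=mask(im,c)&(P[...,2]<.1)&(u<240)
    p=P[m]; t=p[p[:,2]>.06]
    print(c,len(p),rect(p),"tops",len(t),np.round(np.median(t[:,2]),4),rect(t))
hsv=cv2.cvtColor(im,cv2.COLOR_BGR2HSV)
p=P[(P[...,2]>.045)&(P[...,2]<.056)&(hsv[...,1]<70)&(u<255)]; print("rim",len(p),rect(p),np.median(p[:,2]))
go(.584,.186,.43,11.2)
```

```text
red 2060 (array([570.2, 188.7]), 157.8, 61.3, 5.5) tops 767 0.0662 (array([584.4, 183.5]), 128.5, 39.1, 11.0)
yellow 2524 (array([544.5, 309. ]), 166.2, 73.9, -0.0) tops 807 0.0665 (array([562. , 301.7]), 128.2, 40.0, 11.2)
blue 2143 (array([555.3, 243.8]), 166.0, 66.8, -6.3) tops 738 0.066 (array([573.7, 242.2]), 126.7, 39.2, 10.6)
green 940 (array([594.7, 133.5]), 128.1, 25.5, 6.6) tops 397 0.0655 (array([594.7, 133.5]), 128.1, 25.5, 6.6)
rim 1623 (array([577.9, 220.7]), 245.6, 132.5, -79.1) 0.051765727151429186
shift [ 13.1 -97.    2.2] turn 0.1 | t 4.45 tcp [0.5901 0.0883 0.4323] yaw 11.3 tilt [-0.001 -0.001 -1.   ] F [ 0.7 -1.2 -4.3] gap 0.178
```

View pics/w3.png

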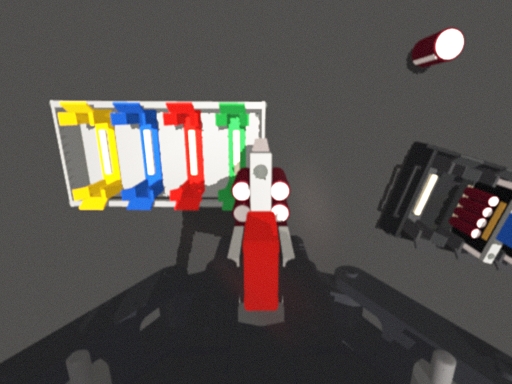

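The chassis is in clear view, with guides at yellow (97,155), blue (142,155), red (190,155) and green (232,155). The wrist and top measurements agree within about 2.5 mm, so I'll use their mean, red at (584, 185) mm.

Emit:
servo_tool(rows=[[[4, -30, 2], 0, -1], [[9, -65, 2], 0, -1], [[13, -90, 2], 0, -1], [[13, -96, 2], 0, -1], [[13, -96, 2], 0, -1], [[13, -96, 2], 0, -1]])

```text
t: 5.05
tcp_pos: [0.5845, 0.1833, 0.4299]
tool_rot: [0.995, 0.097, -0.001, 0.001]
force: [-0.5, -0.0, -4.1]
finger_gap: 0.181
```

Run:
```python
from h import *
go(.5842,.1848,.345,11.1)
```

```text
shift [ 0.2 -1.6 84.9] turn 0.1 | t 5.05 tcp [0.5845 0.1833 0.4299] yaw 11.2 tilt [-0.002 -0.002 -1.   ] F [-0.5 -0.  -4.1] gap 0.181
```

Emit:
servo_tool(rows=[[[0, -1, 30], 0, -1], [[0, -1.5, 60], 0, -1], [[0, -1.5, 80], 0, -1], [[0, -1.5, 92], 0, -1], [[0, -1.5, 102], 0, -1], [[0, -1.5, 110], 0, -1], [[0, -1.5, 117], 0, -1], [[0, -1.5, 124], 0, -1]])

```text
t: 5.85
tcp_pos: [0.5843, 0.1846, 0.3062]
tool_rot: [0.995, 0.097, -0.0, 0.001]
force: [-0.1, 0.2, -1.7]
finger_gap: 0.179
```

Run:
```python
from h import *
go(.5842,.1848,.273,11.1)
s=snapshot("scene"); cv2.imwrite("pics/s1.png",cv2.resize(s["image"][150:250,200:440],(720,300)))
```

```text
shift [-0.  -0.3 33.2] turn 0.1 | t 5.85 tcp [0.5843 0.1846 0.3062] yaw 11.2 tilt [-0.    -0.002 -1.   ] F [-0.1  0.2 -1.7] gap 0.179
```

View pics/s1.png

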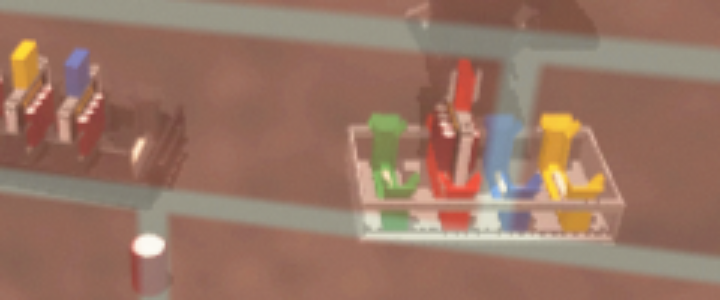

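The crop shows the red module at (460,130) standing upright in the red guide, partly in and with no significant force. I'll continue down.

Emit:
servo_tool(rows=[[[0, 0, 8], 0, -1], [[0, 0, 16], 0, -1], [[0, 0, 23], 0, -1], [[0, 0, 28], 0, -1], [[0, 0, 31], 0, -1], [[0, 0, 33], 0, -1], [[0, 0, 34], 0, -1], [[0, 0, 34], 0, -1]])

```text
t: 6.7
tcp_pos: [0.5834, 0.1845, 0.2733]
tool_rot: [0.995, 0.098, -0.001, 0.001]
force: [-5.2, -1.3, 9.9]
finger_gap: 0.18
```

Contact is at the expected height (about 10 N up), so the module is home. Release and rise.

Emit:
servo_tool(rows=[[[0, 0, 0], 0, -0.1], [[0, 0, 0], 0, -0.1], [[0, 0, 0], 0, -0.1], [[0, 0, 0], 0, -0.1]])

```text
t: 7.1
tcp_pos: [0.5835, 0.1845, 0.2733]
tool_rot: [0.995, 0.098, -0.001, 0.001]
force: [0.4, 0.3, 0.5]
finger_gap: 0.451
```

Emit:
servo_tool(rows=[[[0, 0, -15], 0, -0.1], [[0, 0, -40], 0, -0.1], [[0, 0, -75], 0, -0.1], [[0, 0, -115], 0, -0.1], [[0, 0, -150], 0, -0.1], [[0, 20, -157], 3, -0.1], [[0, 55, -157], 6, -0.1], [[0, 95, -157], 9, -0.1]])

```text
t: 7.9
tcp_pos: [0.6022, 0.0918, 0.4324]
tool_rot: [1.0, 0.019, 0.0, 0.001]
force: [0.1, -0.5, -0.0]
finger_gap: 0.453
```

Run:
```python
from h import *
s=snapshot("wrist"); show(s,"w4"); P=cloud(s); im=s["image"]
p=P[mask(im,"red")&(P[...,2]>.125)&(P[...,2]<.145)]
print("red",len(p),"z",np.round(np.median(p[:,2]),4),rect(p))
go(.581,-.269,.43,-4.5)
```

```text
red 601 z 0.1337 (array([583.1, 183.1]), 36.3, 15.5, 10.0)
shift [-34.3 353.6   4.8] turn 6.4 | t 7.95 tcp [0.6039 0.0856 0.4321] yaw 1.9 tilt [ 0.001 -0.008 -1.   ] F [ 0.9 -3.1 -0.2] gap 0.451
```

View pics/w4.png

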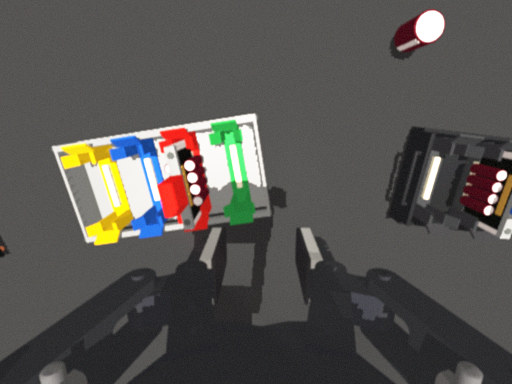

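Red stands home: its top is at 0.1337, same as in the rack, and it shows in the red guide at (180,185). Next is yellow.

Emit:
servo_tool(rows=[[[-4, 45, 5], 6, -0.1], [[-9, 95, 5], 6, -0.1], [[-14, 145, 5], 6, -0.1], [[-19, 195, 5], 6, -0.1], [[-24, 245, 5], 6, -0.1], [[-29, 295, 5], 6, -0.1], [[-33, 335, 5], 6, -0.1], [[-34, 353, 5], 6, -0.1]])

```text
t: 8.75
tcp_pos: [0.5806, -0.2725, 0.4306]
tool_rot: [0.999, -0.038, 0.002, 0.005]
force: [-0.1, 0.6, 0.9]
finger_gap: 0.455
```

Emit:
servo_tool(rows=[[[0, 0, 0], 0, -0.1], [[0, 0, 0], 0, -0.1]])

```text
t: 8.95
tcp_pos: [0.5805, -0.272, 0.4309]
tool_rot: [0.999, -0.038, 0.002, 0.004]
force: [0.6, 1.1, 0.2]
finger_gap: 0.452
```

```bash
python3 -c "
from h import *
go(.5808,-.2695,.272,-4.5)"
```

```text
shift [ -0.5  -3.9 158.9] turn 0.1 | t 8.95 tcp [ 0.5805 -0.272   0.4309] yaw -4.4 tilt [ 0.003 -0.009 -1.   ] F [0.6 1.1 0.2] gap 0.452
```

Emit:
servo_tool(rows=[[[-0.5, -1, 40], 0, -0.1], [[-0.5, -2, 80], 0, -0.1], [[-0.5, -3, 115], 0, -0.1], [[-0.5, -4, 140], 0, -0.1], [[-0.5, -4, 153], 0, -0.1], [[-0.5, -4, 159], 0, -0.1], [[-0.5, -4, 159], 0, -0.1], [[-0.5, -4, 159], 0, -0.1]])

```text
t: 9.75
tcp_pos: [0.5815, -0.2693, 0.2734]
tool_rot: [0.999, -0.038, 0.003, 0.005]
force: [0.7, 0.1, 0.8]
finger_gap: 0.449
```

Emit:
servo_tool(rows=[[[0, 0, 0], 0, -0.8], [[0, 0, 0], 0, -0.8], [[0, 0, 0], 0, -0.8], [[0, 0, 0], 0, -1], [[0, 0, 0], 0, -1], [[0, 0, 0], 0, -1]])

```text
t: 10.35
tcp_pos: [0.582, -0.2694, 0.2752]
tool_rot: [0.999, -0.038, 0.004, 0.006]
force: [-0.9, 1.3, 6.3]
finger_gap: 0.183
```

Emit:
servo_tool(rows=[[[0, 0, -15], 0, -1], [[0, 0, -35], 0, -1], [[0, 0, -60], 0, -1], [[0, 0, -90], 0, -1], [[0, 0, -120], 0, -1], [[0, 0, -145], 0, -1], [[0, 0, -160], 0, -1], [[0, 0, -160], 0, -1]])

```text
t: 11.15
tcp_pos: [0.5808, -0.2678, 0.4381]
tool_rot: [0.999, -0.038, 0.006, 0.007]
force: [0.6, -0.3, -4.3]
finger_gap: 0.178
```

Emit:
servo_tool(rows=[[[0, 0, 0], 0, -1], [[0, 0, 0], 0, -1]])

```text
t: 11.35
tcp_pos: [0.5803, -0.2676, 0.4369]
tool_rot: [0.999, -0.038, 0.005, 0.007]
force: [0.6, -0.8, -4.0]
finger_gap: 0.179
```

```bash
python3 -c "
from h import *
go(.5611,.3027,.432,11.1)"
```

```text
shift [ -63.  -567.1   -3. ] turn -15.5 | t 11.35 tcp [ 0.5803 -0.2676  0.4369] yaw -4.4 tilt [ 0.01  -0.014 -1.   ] F [ 0.6 -0.8 -4. ] gap 0.179
```

The tilt has crept to about 0.8°, because each call starts from the measured pose. Earlier it picked up a tilt when a call began mid-motion in -y, so ending this call mid-motion in +y should tilt it back.

Emit:
servo_tool(rows=[[[-1, -30, 0], 0, -1], [[-3, -70, 0], -4, -1], [[-7, -115, 0], -8, -1], [[-12, -160, 0], -12, -1], [[-18, -205, 0], -15.5, -1], [[-24, -250, 0], -15.5, -1], [[-29, -295, 0], -15.5, -1], [[-34, -340, 0], -15.5, -1]])

```text
t: 12.15
tcp_pos: [0.572, 0.0757, 0.4309]
tool_rot: [0.995, 0.097, 0.003, 0.007]
force: [0.8, -0.2, -4.6]
finger_gap: 0.179
```

```bash
python3 -c "
from h import *
go(.5611,.3027,.432,11.1)"
```

```text
shift [  32.9 -224.8   -4.2] turn -0.0 | t 12.15 tcp [0.572  0.0757 0.4309] yaw 11.1 tilt [ 0.007 -0.013 -1.   ] F [ 0.8 -0.2 -4.6] gap 0.179
```

```bash
python3 -c "
from h import *
snapshot('wrist')
go(.5611,.3027,.434,11.1)"
```

```text
shift [  33.6 -218.    -4.2] turn 0.2 | t 12.2 tcp [0.5708 0.0824 0.4308] yaw 11.3 tilt [ 0.006 -0.004 -1.   ] F [-1.1  5.3 -4.1] gap 0.183
```

That brought the tilt down to 0.4°. I'll carry on to the yellow guide.

Emit:
servo_tool(rows=[[[7, -45, -4], 0, -1], [[14, -90, -4], 0, -1], [[21, -135, -4], 0, -1], [[28, -180, -4], 0, -1], [[33, -208, -4], 0, -1], [[33.5, -218, -4], 0, -1], [[33.5, -218, -4], 0, -1], [[33.5, -218, -4], 0, -1]])

```text
t: 13.0
tcp_pos: [0.561, 0.3017, 0.4328]
tool_rot: [0.995, 0.098, 0.002, 0.003]
force: [0.2, -1.1, -4.4]
finger_gap: 0.18
```

```bash
python3 -c "
from h import *
go(.5611,.3027,.304,11.1)"
```

```text
shift [-1.000e-01 -1.800e+00  1.288e+02] turn 0.2 | t 13.0 tcp [0.561  0.3017 0.4328] yaw 11.3 tilt [ 0.004 -0.006 -1.   ] F [ 0.2 -1.1 -4.4] gap 0.18
```

Emit:
servo_tool(rows=[[[0, -1, 30], 0, -1], [[0, -1.5, 62], 0, -1], [[0, -1.8, 84], 0, -1], [[0, -1.8, 97], 0, -1], [[0, -1.8, 107], 0, -1], [[0, -1.8, 115], 0, -1], [[0, -1.8, 122], 0, -1], [[0, -1.8, 128], 0, -1]])

```text
t: 13.8
tcp_pos: [0.5615, 0.3027, 0.3051]
tool_rot: [0.995, 0.098, 0.003, 0.003]
force: [-0.3, 0.3, -5.1]
finger_gap: 0.179
```

Run:
```python
from h import *
go(.5611,.3027,.275,11.1)
s=snapshot("scene"); cv2.imwrite("pics/s2.png",cv2.resize(s["image"][150:250,200:440],(720,300)))
```

```text
shift [-0.5 -0.3 30.1] turn 0.2 | t 13.8 tcp [0.5615 0.3027 0.3051] yaw 11.3 tilt [ 0.006 -0.006 -1.   ] F [-0.3  0.3 -5.1] gap 0.179
```

View pics/s2.png

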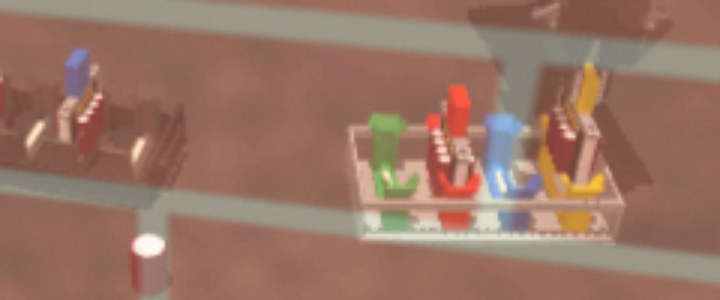

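Red is seated at (455,140) and yellow is entering its guide upright at (580,130), with no side force. I'll continue down.

Emit:
servo_tool(rows=[[[0, 0, 8], 0, -1], [[0, 0, 15], 0, -1], [[0, 0, 21], 0, -1], [[0, 0, 26], 0, -1], [[0, 0, 29], 0, -1], [[0, 0, 31], 0, -1], [[0, 0, 32], 0, -1], [[0, 0, 32], 0, -1]])

```text
t: 14.65
tcp_pos: [0.5612, 0.3026, 0.2755]
tool_rot: [0.995, 0.098, 0.002, 0.003]
force: [-6.0, -1.5, 12.8]
finger_gap: 0.181
```

Emit:
servo_tool(rows=[[[0, 0, 0], 0, -0.1], [[0, 0, 0], 0, -0.1], [[0, 0, 0], 0, -0.1], [[0, 0, 0], 0, -0.1]])

```text
t: 15.05
tcp_pos: [0.5613, 0.3026, 0.2753]
tool_rot: [0.995, 0.098, 0.002, 0.003]
force: [-0.4, 0.7, -0.1]
finger_gap: 0.451
```

Emit:
servo_tool(rows=[[[0, 0, -15], 0, -0.1], [[0, 0, -40], 0, -0.1], [[0, 0, -75], 0, -0.1], [[0, 0, -115], 0, -0.1], [[0, 0, -145], 0, -0.1], [[0, 0, -157], 0, -0.1], [[0, 0, -157], 0, -0.1], [[0, 0, -157], 0, -0.1]])

```text
t: 15.85
tcp_pos: [0.5599, 0.3034, 0.4311]
tool_rot: [0.995, 0.098, 0.001, 0.004]
force: [0.3, -0.2, -0.7]
finger_gap: 0.45
```

Run:
```python
from h import *
go(.5859,-.2095,.43,-4.5)
```

```text
shift [-74.9 508.    4.8] turn 15.8 | t 15.85 tcp [0.5599 0.3034 0.4311] yaw 11.3 tilt [ 0.003 -0.007 -1.   ] F [ 0.3 -0.2 -0.7] gap 0.45
```

Emit:
servo_tool(rows=[[[-4, 30, 4], 4, -0.1], [[-10, 75, 4], 8, -0.1], [[-17, 120, 4], 12, -0.1], [[-24, 165, 4], 16, -0.1], [[-31, 210, 4], 16, -0.1], [[-36, 240, 4], 16, -0.1], [[-38, 254, 4], 16, -0.1], [[-38, 254, 4], 16, -0.1]])

```text
t: 16.65
tcp_pos: [0.5724, 0.0454, 0.4273]
tool_rot: [0.999, -0.043, 0.0, 0.003]
force: [-0.6, -0.3, 0.4]
finger_gap: 0.455
```

Run:
```python
from h import *
s=snapshot("wrist"); show(s,"w5"); P=cloud(s); im=s["image"]
for c in R:
    p=P[mask(im,c)&(P[...,2]>.125)&(P[...,2]<.145)]
    if len(p)>20: print(c,len(p),"z",np.round(np.median(p[:,2]),4),rect(p))
go(.5859,-.2095,.43,-4.5)
```

```text
red 676 z 0.1336 (array([582.8, 182.3]), 35.8, 15.8, 12.0)
yellow 714 z 0.1333 (array([560.4, 298.4]), 36.0, 17.6, 9.6)
blue 61 z 0.1267 (array([ 578.9, -201.9]), 20.2, 2.7, -5.5)
shift [ 35.  254.2  -0.9] turn -0.3 | t 16.7 tcp [0.5723 0.0467 0.4276] yaw -4.8 tilt [ 0.    -0.006 -1.   ] F [-0.2  0.9  0.2] gap 0.45
```

Yellow is home too, with its top at 0.1333. Now blue.

Emit:
servo_tool(rows=[[[4, 30, -1], 0, -0.1], [[10, 75, -1], 0, -0.1], [[17, 120, -1], 0, -0.1], [[23, 165, -1], 0, -0.1], [[29, 210, -1], 0, -0.1], [[34, 242, -1], 0, -0.1], [[35, 254, -1], 0, -0.1], [[35, 254, -1], 0, -0.1]])

```text
t: 17.5
tcp_pos: [0.5863, -0.2091, 0.4294]
tool_rot: [0.999, -0.042, -0.0, 0.002]
force: [-1.0, 1.2, 0.2]
finger_gap: 0.449
```

Emit:
servo_tool(rows=[[[0, 0, 0], 0, -0.1]])

```text
t: 17.6
tcp_pos: [0.5865, -0.207, 0.429]
tool_rot: [0.999, -0.041, -0.001, 0.001]
force: [-0.5, -0.1, -0.5]
finger_gap: 0.445
```

```bash
python3 -c "
from h import *
go(.5859,-.2097,.273,-4.5)"
```

```text
shift [ -0.2   2.3 156. ] turn -0.2 | t 17.6 tcp [ 0.5865 -0.207   0.429 ] yaw -4.7 tilt [-0.001 -0.003 -1.   ] F [-0.5 -0.1 -0.5] gap 0.445
```

Emit:
servo_tool(rows=[[[0, 1, 40], 0, -0.1], [[0, 2, 80], 0, -0.1], [[0, 2, 115], 0, -0.1], [[0, 2, 140], 0, -0.1], [[0, 2, 151], 0, -0.1], [[0, 2, 156], 0, -0.1], [[0, 2, 156], 0, -0.1], [[0, 2, 156], 0, -0.1]])

```text
t: 18.4
tcp_pos: [0.5868, -0.2092, 0.2744]
tool_rot: [0.999, -0.041, 0.001, 0.002]
force: [0.5, -0.6, 0.3]
finger_gap: 0.45
```

Emit:
servo_tool(rows=[[[0, 0, 0], 0, -0.8], [[0, 0, 0], 0, -0.8], [[0, 0, 0], 0, -0.8], [[0, 0, 0], 0, -1], [[0, 0, 0], 0, -1], [[0, 0, 0], 0, -1]])

```text
t: 19.0
tcp_pos: [0.5873, -0.2094, 0.2762]
tool_rot: [0.999, -0.041, 0.002, 0.002]
force: [0.1, 1.5, 6.2]
finger_gap: 0.184
```

Emit:
servo_tool(rows=[[[0, 0, -15], 0, -1], [[0, 0, -35], 0, -1], [[0, 0, -60], 0, -1], [[0, 0, -90], 0, -1], [[0, 0, -120], 0, -1], [[0, 0, -145], 0, -1], [[0, 0, -160], 0, -1], [[0, 0, -160], 0, -1]])

```text
t: 19.8
tcp_pos: [0.5867, -0.2087, 0.4382]
tool_rot: [0.999, -0.041, 0.004, 0.003]
force: [0.8, -0.2, -4.7]
finger_gap: 0.177
```

Emit:
servo_tool(rows=[[[0, 0, 0], 0, -1], [[0, 0, 0], 0, -1]])

```text
t: 20.0
tcp_pos: [0.5862, -0.2086, 0.4365]
tool_rot: [0.999, -0.041, 0.003, 0.003]
force: [0.7, -0.5, -4.6]
finger_gap: 0.184
```

```bash
python3 -c "
from h import *
go(.573,.2437,.433,11.1)"
```

```text
shift [ -50.5 -449.7    0.8] turn -15.8 | t 20.0 tcp [ 0.5862 -0.2086  0.4365] yaw -4.7 tilt [ 0.005 -0.006 -1.   ] F [ 0.7 -0.5 -4.6] gap 0.184
```

Emit:
servo_tool(rows=[[[-1, -30, 0], -4, -1], [[-5, -75, 0], -8, -1], [[-10, -120, 0], -12, -1], [[-16, -165, 0], -16, -1], [[-21, -205, 0], -16, -1], [[-24, -230, 0], -16, -1], [[-25, -240, 0], -16, -1], [[-25, -240, 0], -16, -1]])

```text
t: 20.8
tcp_pos: [0.5808, 0.0339, 0.434]
tool_rot: [0.995, 0.099, 0.001, 0.003]
force: [-0.2, -0.9, -4.9]
finger_gap: 0.18
```

```bash
python3 -c "
from h import *
go(.574,.2437,.433,11.1)"
```

```text
shift [ 3.48e+01 -2.07e+02 -2.00e-01] turn 0.3 | t 20.8 tcp [0.5808 0.0339 0.434 ] yaw 11.4 tilt [ 0.003 -0.006 -1.   ] F [-0.2 -0.9 -4.9] gap 0.18
```

Emit:
servo_tool(rows=[[[6, -35, 0], 0, -1], [[13, -80, 0], 0, -1], [[21, -125, 0], 0, -1], [[28, -168, 0], 0, -1], [[33, -197, 0], 0, -1], [[34.5, -207, 0], 0, -1], [[34.5, -207, 0], 0, -1], [[34.5, -207, 0], 0, -1]])

```text
t: 21.6
tcp_pos: [0.5743, 0.2419, 0.4323]
tool_rot: [0.995, 0.099, 0.001, 0.004]
force: [-0.2, -0.2, -4.3]
finger_gap: 0.183
```

Emit:
servo_tool(rows=[[[0, 0, 0], 0, -1]])

```text
t: 21.7
tcp_pos: [0.5747, 0.2401, 0.4322]
tool_rot: [0.995, 0.098, 0.0, 0.004]
force: [-0.1, 0.7, -3.6]
finger_gap: 0.18
```

```bash
python3 -c "
from h import *
go(.574,.2437,.305,11.1)"
```

```text
shift [ -0.   -4.8 127.1] turn 0.1 | t 21.7 tcp [0.5747 0.2401 0.4322] yaw 11.2 tilt [ 0.002 -0.008 -1.   ] F [-0.1  0.7 -3.6] gap 0.18
```

Emit:
servo_tool(rows=[[[0, -2, 30], 0, -1], [[0, -4, 60], 0, -1], [[0, -4.6, 82], 0, -1], [[0, -4.6, 95], 0, -1], [[0, -4.6, 105], 0, -1], [[0, -4.6, 114], 0, -1], [[0, -4.6, 121], 0, -1], [[0, -4.6, 127], 0, -1]])

```text
t: 22.5
tcp_pos: [0.5744, 0.2435, 0.3053]
tool_rot: [0.995, 0.098, 0.001, 0.004]
force: [0.8, 0.7, -3.1]
finger_gap: 0.182
```

Run:
```python
from h import *
go(.574,.2437,.276,11.1)
s=snapshot("scene"); cv2.imwrite("pics/s3.png",cv2.resize(s["image"][150:250,200:440],(720,300)))
```

```text
shift [-0.4 -0.5 29.3] turn 0.1 | t 22.5 tcp [0.5744 0.2435 0.3053] yaw 11.2 tilt [ 0.003 -0.008 -1.   ] F [ 0.8  0.7 -3.1] gap 0.182
```

View pics/s3.png

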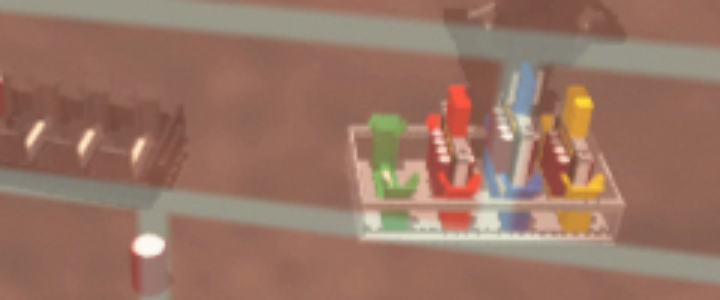

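Blue at (520,130) is upright in its guide, between the seated red and yellow. I'll finish lowering it.

Emit:
servo_tool(rows=[[[0, 0, 8], 0, -1], [[0, 0, 15], 0, -1], [[0, 0, 21], 0, -1], [[0, 0, 25], 0, -1], [[0, 0, 28], 0, -1], [[0, 0, 30], 0, -1], [[0, 0, 31], 0, -1], [[0, 0, 31], 0, -1]])

```text
t: 23.35
tcp_pos: [0.5737, 0.2433, 0.2762]
tool_rot: [0.995, 0.098, 0.0, 0.004]
force: [-5.7, -0.3, 12.4]
finger_gap: 0.18
```

```bash
python3 -c "
from h import *
go(.574,.2437,.276,11.1)"
```

```text
shift [ 0.4 -0.4  0.2] turn 0.1 | t 23.35 tcp [0.5737 0.2433 0.2762] yaw 11.2 tilt [ 0.001 -0.009 -1.   ] F [-5.7 -0.3 12.4] gap 0.18
```

Emit:
servo_tool(rows=[[[0, 0, 0], 0, -0.1], [[0, 0, 0], 0, -0.1], [[0, 0, 0], 0, -0.1], [[0, 0, 0], 0, -0.1]])

```text
t: 23.75
tcp_pos: [0.5739, 0.2433, 0.2762]
tool_rot: [0.995, 0.098, 0.001, 0.004]
force: [0.1, 0.2, -0.7]
finger_gap: 0.449
```

Emit:
servo_tool(rows=[[[0, 0, -15], 0, -0.1], [[0, 0, -40], 0, -0.1], [[0, 0, -75], 0, -0.1], [[0, 0, -115], 0, -0.1], [[0, 0, -145], 0, -0.1], [[0, 0, -157], 0, -0.1], [[0, 0, -157], 0, -0.1], [[0, 0, -157], 0, -0.1]])

```text
t: 24.55
tcp_pos: [0.5731, 0.2445, 0.432]
tool_rot: [0.995, 0.098, -0.001, 0.004]
force: [-0.8, 0.3, -0.4]
finger_gap: 0.448
```

Run:
```python
from h import *
go(.5758,-.3287,.43,-4.5)
```

```text
shift [-109.   562.7    7.2] turn 15.7 | t 24.55 tcp [0.5731 0.2445 0.432 ] yaw 11.2 tilt [-0.    -0.009 -1.   ] F [-0.8  0.3 -0.4] gap 0.448
```

Emit:
servo_tool(rows=[[[-5, 30, 6], 4, -0.1], [[-13, 75, 6], 8, -0.1], [[-22, 120, 6], 12, -0.1], [[-31, 165, 6], 16, -0.1], [[-40, 210, 6], 16, -0.1], [[-48, 250, 6], 16, -0.1], [[-54, 280, 6], 16, -0.1], [[-54, 280, 6], 16, -0.1]])

```text
t: 25.35
tcp_pos: [0.5744, -0.0445, 0.4261]
tool_rot: [0.999, -0.044, -0.002, 0.005]
force: [-0.2, 0.4, 0.4]
finger_gap: 0.452
```

Run:
```python
from h import *
s=snapshot("wrist"); P=cloud(s); im=s["image"]
for c in R:
    p=P[mask(im,c)&(P[...,2]>.125)&(P[...,2]<.145)]
    if len(p)>20: print(c,len(p),"z",np.round(np.median(p[:,2]),4),rect(p))
go(.5758,-.3287,.43,-4.5)
```

```text
red 796 z 0.1335 (array([582.8, 183.2]), 35.6, 18.3, 11.4)
shift [ 26.4 284.9  -1.6] turn -0.5 | t 25.4 tcp [ 0.5743 -0.0426  0.4262] yaw -5.0 tilt [-0.005 -0.008 -1.   ] F [-0.7  1.4  0.3] gap 0.451
```

Emit:
servo_tool(rows=[[[3, 35, -2], -0.5, -0.1], [[7, 80, -2], -0.5, -0.1], [[12, 125, -2], -0.5, -0.1], [[16, 170, -2], -0.5, -0.1], [[20, 215, -2], -0.5, -0.1], [[24, 258, -2], -0.5, -0.1], [[26, 282, -2], -0.5, -0.1], [[26, 285, -2], -0.5, -0.1]])

```text
t: 26.2
tcp_pos: [0.5754, -0.3306, 0.4283]
tool_rot: [0.999, -0.04, -0.003, 0.003]
force: [0.1, -0.3, -0.1]
finger_gap: 0.448
```

Emit:
servo_tool(rows=[[[0, 0, 0], 0, -0.1], [[0, 0, 0], 0, -0.1]])

```text
t: 26.4
tcp_pos: [0.5756, -0.3287, 0.4269]
tool_rot: [0.999, -0.04, -0.004, 0.002]
force: [-0.5, 0.5, 1.0]
finger_gap: 0.45
```

Run:
```python
from h import *
s=snapshot("wrist"); P=cloud(s); im=s["image"]
p=P[mask(im,"green")&(P[...,2]>.125)&(P[...,2]<.145)]; print(len(p),rect(p),np.median(p[:,2]))
go(.5758,-.3287,.273,-4.5)
```

```text
460 (array([ 577.1, -330.6]), 35.4, 14.8, -5.0) 0.13379187071758536
shift [  1.4  -0.6 154.4] turn -0.0 | t 26.45 tcp [ 0.5757 -0.3286  0.4274] yaw -4.5 tilt [-0.008 -0.004 -1.   ] F [-0.2 -0.3  0.5] gap 0.454
```

Emit:
servo_tool(rows=[[[1, 0, 40], 0, -0.1], [[1.5, 0, 80], 0, -0.1], [[2, 0, 115], 0, -0.1], [[2, 0, 140], 0, -0.1], [[2, 0, 150], 0, -0.1], [[2, 0, 155], 0, -0.1], [[2, 0, 155], 0, -0.1], [[2, 0, 155], 0, -0.1]])

```text
t: 27.25
tcp_pos: [0.577, -0.3295, 0.2741]
tool_rot: [0.999, -0.039, -0.003, 0.003]
force: [0.4, -0.1, -0.0]
finger_gap: 0.45
```

Emit:
servo_tool(rows=[[[0, 0, 0], 0, -0.8], [[0, 0, 0], 0, -0.8], [[0, 0, 0], 0, -0.8], [[0, 0, 0], 0, -1], [[0, 0, 0], 0, -1], [[0, 0, 0], 0, -1]])

```text
t: 27.85
tcp_pos: [0.5775, -0.3296, 0.276]
tool_rot: [0.999, -0.039, -0.002, 0.004]
force: [-0.6, 0.9, 6.1]
finger_gap: 0.18
```

Emit:
servo_tool(rows=[[[0, 0, -15], 0, -1], [[0, 0, -35], 0, -1], [[0, 0, -60], 0, -1], [[0, 0, -90], 0, -1], [[0, 0, -120], 0, -1], [[0, 0, -145], 0, -1], [[0, 0, -160], 0, -1], [[0, 0, -160], 0, -1]])

```text
t: 28.65
tcp_pos: [0.5782, -0.3286, 0.4393]
tool_rot: [0.999, -0.039, 0.001, 0.006]
force: [0.5, -0.4, -3.4]
finger_gap: 0.177
```

Emit:
servo_tool(rows=[[[0, 0, 0], 0, -1], [[0, 0, 0], 0, -1]])

```text
t: 28.85
tcp_pos: [0.5778, -0.3284, 0.4382]
tool_rot: [0.999, -0.039, -0.0, 0.005]
force: [0.1, 0.7, -3.2]
finger_gap: 0.174
```

```bash
python3 -c "
from h import *
go(.5958,.1262,.433,11.1)"
```

```text
shift [ -17.8 -454.7    0.6] turn -15.6 | t 28.85 tcp [ 0.5778 -0.3284  0.4382] yaw -4.5 tilt [-0.001 -0.01  -1.   ] F [ 0.1  0.7 -3.2] gap 0.174
```

Emit:
servo_tool(rows=[[[0, -30, 0], -4, -1], [[-2, -75, 0], -8, -1], [[-4, -120, 0], -12, -1], [[-6, -165, 0], -16, -1], [[-8, -205, 0], -16, -1], [[-9, -230, 0], -16, -1], [[-9, -240, 0], -16, -1], [[-9, -240, 0], -16, -1]])

```text
t: 29.65
tcp_pos: [0.5876, -0.0873, 0.4349]
tool_rot: [0.995, 0.101, -0.002, 0.005]
force: [-0.4, -0.5, -3.8]
finger_gap: 0.18
```

```bash
python3 -c "
from h import *
go(.5965,.1262,.433,11.1)"
```

```text
shift [ 5.170e+01 -2.074e+02 -2.000e-01] turn 0.5 | t 29.65 tcp [ 0.5876 -0.0873  0.4349] yaw 11.6 tilt [-0.002 -0.01  -1.   ] F [-0.4 -0.5 -3.8] gap 0.18
```

Emit:
servo_tool(rows=[[[9, -35, 0], 0.5, -1], [[20, -80, 0], 0.5, -1], [[31, -125, 0], 0.5, -1], [[42, -168, 0], 0.5, -1], [[49, -197, 0], 0.5, -1], [[51.5, -208, 0], 0.5, -1], [[51.5, -208, 0], 0.5, -1], [[51.5, -208, 0], 0.5, -1]])

```text
t: 30.45
tcp_pos: [0.5966, 0.125, 0.4324]
tool_rot: [0.995, 0.096, -0.002, 0.006]
force: [-0.1, -0.5, -3.9]
finger_gap: 0.178
```

Emit:
servo_tool(rows=[[[0, 0, 0], 0, -1]])

```text
t: 30.55
tcp_pos: [0.597, 0.1231, 0.4323]
tool_rot: [0.995, 0.095, -0.002, 0.006]
force: [-0.5, -0.3, -2.8]
finger_gap: 0.182
```

```bash
python3 -c "
from h import *
go(.5965,.1262,.305,11.1)"
```

```text
shift [  0.8  -4.6 127.3] turn -0.2 | t 30.55 tcp [0.597  0.1231 0.4323] yaw 10.9 tilt [-0.003 -0.012 -1.   ] F [-0.5 -0.3 -2.8] gap 0.182
```

Emit:
servo_tool(rows=[[[0.5, -2, 30], 0, -1], [[0.8, -4, 60], 0, -1], [[0.8, -4.6, 82], 0, -1], [[0.8, -4.6, 95], 0, -1], [[0.8, -4.6, 105], 0, -1], [[0.8, -4.6, 114], 0, -1], [[0.8, -4.6, 121], 0, -1], [[0.8, -4.6, 127], 0, -1]])

```text
t: 31.35
tcp_pos: [0.5968, 0.1261, 0.3054]
tool_rot: [0.995, 0.095, -0.001, 0.006]
force: [0.5, 0.4, -3.4]
finger_gap: 0.177
```

Run:
```python
from h import *
go(.5965,.1262,.276,11.1)
s=snapshot("scene"); cv2.imwrite("pics/s4.png",cv2.resize(s["image"][150:250,200:440],(720,300)))
```

```text
shift [-0.2 -0.5 29.4] turn -0.2 | t 31.35 tcp [0.5968 0.1261 0.3054] yaw 10.9 tilt [-0.002 -0.012 -1.   ] F [ 0.5  0.4 -3.4] gap 0.177
```

View pics/s4.png

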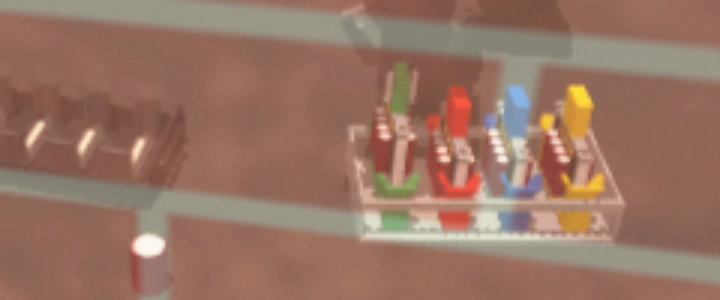

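Green at (395,130) is upright in its guide and the other three are seated. I'll finish lowering it.

Emit:
servo_tool(rows=[[[0, 0, 8], 0, -1], [[0, 0, 15], 0, -1], [[0, 0, 21], 0, -1], [[0, 0, 25], 0, -1], [[0, 0, 28], 0, -1], [[0, 0, 30], 0, -1], [[0, 0, 31], 0, -1], [[0, 0, 31], 0, -1]])

```text
t: 32.2
tcp_pos: [0.596, 0.1258, 0.2761]
tool_rot: [0.995, 0.095, -0.002, 0.006]
force: [-5.1, -1.0, 11.4]
finger_gap: 0.18
```

```bash
python3 -c "
from h import *
go(.5965,.1262,.276,11.1)"
```

```text
shift [ 0.5 -0.3  0.1] turn -0.2 | t 32.2 tcp [0.596  0.1258 0.2761] yaw 10.9 tilt [-0.003 -0.013 -1.   ] F [-5.1 -1.  11.4] gap 0.18
```

Home by force and height. I'll release, rise, back off sideways and check.

Emit:
servo_tool(rows=[[[0, 0, 0], 0, -0.1], [[0, 0, 0], 0, -0.1], [[0, 0, 0], 0, -0.1], [[0, 0, 0], 0, -0.1]])

```text
t: 32.6
tcp_pos: [0.5962, 0.1258, 0.276]
tool_rot: [0.995, 0.095, -0.002, 0.006]
force: [-0.1, 0.5, -0.3]
finger_gap: 0.448
```

Emit:
servo_tool(rows=[[[0, 0, -15], 0, -0.1], [[0, 0, -40], 0, -0.1], [[0, 0, -75], 0, -0.1], [[0, 0, -115], 0, -0.1], [[0, 0, -145], 0, -0.1], [[0, 0, -157], 0, -0.1], [[0, 0, -157], 0, -0.1], [[0, 0, -157], 0, -0.1]])

```text
t: 33.4
tcp_pos: [0.5962, 0.1277, 0.4314]
tool_rot: [0.995, 0.095, -0.004, 0.006]
force: [-0.7, 0.6, -0.1]
finger_gap: 0.45
```

Emit:
servo_tool(rows=[[[0, 30, 0], 0, -0.1], [[0, 65, 0], 0, -0.1], [[0, 90, 0], 0, -0.1], [[0, 100, 0], 0, -0.1], [[0, 100, 0], 0, -0.1], [[0, 100, 0], 0, -0.1]])

```text
t: 34.0
tcp_pos: [0.6148, 0.0302, 0.4312]
tool_rot: [0.995, 0.095, -0.005, 0.005]
force: [0.3, 0.6, -0.1]
finger_gap: 0.451
```

Run:
```python
from h import *
s=snapshot("wrist"); show(s,"w9"); P=cloud(s); im=s["image"]
for c in R:
    p=P[mask(im,c)&(P[...,2]>.125)&(P[...,2]<.145)]
    if len(p)>20: print(c,len(p),"z",np.round(np.median(p[:,2]),4),rect(p))
go(.6,.1,.43,11)
```

```text
red 694 z 0.1336 (array([583.2, 183.1]), 35.7, 16.4, 10.4)
blue 762 z 0.1335 (array([572.3, 239.5]), 35.9, 16.6, 10.3)
green 615 z 0.1337 (array([595.6, 122.1]), 35.2, 16.0, 10.6)
shift [ -1.3 -71.    0.9] turn -0.0 | t 34.05 tcp [0.6148 0.0306 0.4316] yaw 11.0 tilt [-0.008 -0.012 -1.   ] F [-0.8  0.2 -0.3] gap 0.451
```

View pics/w9.png

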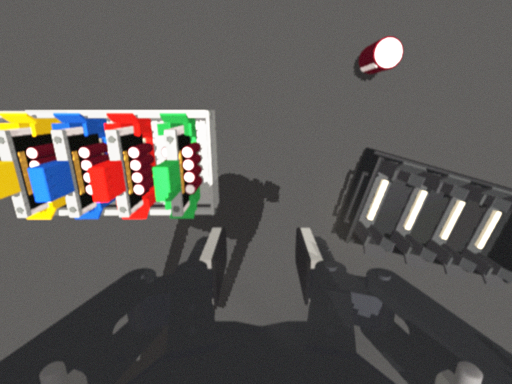

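The wrist picture shows all four modules upright in their own guides, with blocks at yellow (8,180), blue (48,182), red (105,180) and green (167,180). The rack is empty and the gripper is clear, so I'll hand in.

```bash
python3 -c "
from station import sign_off
print(sign_off())"
```

```text
the job is handed in; nothing more can be done
None
```

All four modules stand upright and fully home in the chassis guides of their own colour, moved one by one in the order red, yellow, blue, green. Robot time was about 34 s of the 118 s allowed.

- **Seating:** Each module was lowered until the wrist read about 10–13 N upward at the height where it had been gripped in the rack. It was released only then.
- **Last look:** The wrist picture showed the rack empty, the gripper clear and the spare capacitor standing. The red, blue and green block tops read 0.1335–0.1337 m, the same as when they stood in the rack. Yellow lay partly outside that final view. It read 0.1333 m right after placing, and the last scene crop, taken as green went in, still showed it seated.
- **Screwdriver:** I did not photograph it again at the end. The arm stayed at about 0.43 m when moving sideways and came down only over the modules and guides.
- **Disagreements:** The top and wrist cameras differed by about 2.5 mm, so I used their mean. The tool drifted to about 0.8° of tilt, and the modules still entered their guides freely.

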